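# Make up the lunch condiment rack

### The arm

A 7-joint arm with a two-finger parallel gripper is mounted at the origin on the work surface. World frame = base frame: x ahead of the robot, y to its left, z up, the work surface at z = 0. Lengths are in m, angles in rad, forces in N, time in s.
With the tool pointing down it reaches from about 0.425 to 0.95 m from the base axis. Payload 4.7 kg.
Tool frame: the origin (TCP) lies on the centre line of the jaws, within the pads' length; the fingertips stand robot.nose_length ahead of it and the grasp point (between the pads) lies 8 mm behind it (robot.nose_length is the distance from the TCP to the fingertips, in m); z points along the fingers, x is the direction in which the jaws open and shut, and the axes are right-handed (so a half turn about z gives the same grasp; the last joint's range is limited). The gripper opens to 85 mm and grips with 20 to 120 N. Pads are 22 mm wide; open, the fingers measure 114 mm over their backs; the gripper's body (76 mm by 85 mm) begins 54 mm behind the grasp point. The pads swing forward as they close: fully open they stand 13 mm farther back than shut.
Start: joints at [-1.138, 0.469, -0.049, 1.532, 0.024, 1.141, -0.082], TCP at [0.301, 0.604, 0.242] pointing down, gripper open.
Joint ranges: [-2.59, 2.59], [-0.33, 1.99], [-1.39, 1.29], [0.1, 2.45], [-1.04, 4.18], [0.21, 1.99], [-2.66, 2.66]. Speed limits (rad/s): [2.57, 2.57, 3.14, 3.14, 3.14, 3.14, 3.14].

### API

Orientations are given as [roll, pitch, yaw] about the fixed x, y, z axes, in that order (R = Rz(yaw) Ry(pitch) Rx(roll)).
In Python, from plant import robot gives the robot as it stands. Calls block until the motion is done:
- robot.goto(position, orientation): joint-space move of the TCP to a pose.
- robot.move_straight(position, vel=0.15, attitude=None, contact_N=None): straight line of the TCP; attitude=None keeps the orientation; vel is the mean speed in m/s. With contact_N (N) it stops when the force on the tool has changed by that much, and returns True; else False.
- robot.move_joints(angles): joint-space move.
- robot.grip(opening, strength=None): opening from 0.0 (shut) to 1.0 (fully open); strength is the grip in N (None keeps the last); returns when the fingers have stopped.
- robot.sleep(seconds).
- robot.inverse_kinematics(position, orientation): joint angles nearest the present ones, or None.
- robot.sense(): the state.
- robot.grab_frame(name): name is "scene" or "top"; returns a dict with "image" (480x640x3 uint8, red, green, blue), "range_z" (480x640 float32, m along the optical axis (not along the pixel's ray), 0 where there is no reading), "fx", "fy", "cx", "cy" (pixels), "R" (3x3) and "t" (3): a world point X has camera coordinates R X + t. Camera axes: x right, y down, z forward; pixel columns grow to the right and rows downward; lengths in m; the calibration is good to about 2 mm. A picture is of the moment at which its call begins.
A pose or a line that the arm cannot do raises robot.IKError and nothing moves.
- robot.close_job(): hands the job in, once; it reports no verdict.
The state is a dict: "t": time; "joint_pos": joint angles; "joint_velocities": joint speeds; "effort": joint torques, N m; "tcp_pos": TCP position; "tcp_rot": TCP orientation; "wrist_force": force on the tool from outside, world axes, zero at the start; "torque": the same for the moment, N m; "opening": opening from 0.0 (shut) to 1.0 (fully open).
Only numpy, scipy, OpenCV 4.12 (cv2) and the standard library are available. Lean on these libraries where they do the work, as an engineer would, in place of code of your own. Each camera call takes 0.05 s, during which the arm holds its last target. There are 200 camera calls.

### The job

Make up the condiment rack for lunch: take out the empty sauce bottle (the one without a cap) and push it down through the flap of the swing-lid bin, then stand the full, capped bottle in the pocket it leaves. Stand the pepper mill in the free pocket beside the mustard pot and the salt shaker in the free pocket beside the bottle, so that the row runs mill, pot, bottle, shaker from one end to the other, and put the lid on the mustard pot. Keep the full bottle upright, leave the mustard pot in its pocket, and leave the half cabbage alone.

Things in the scene. Friction and masses are not known exactly. Their poses are not given: they have to be found in the camera images.
- rack: Pale wooden rack, fixed: open tray 80 (x) by 325 (y) by 38 mm high (ends 50), four pockets in a row along its y, centres at y = -120, -40, 40, 120 mm, x = 0. Each pocket 70 (x) by 75 mm (y) inside, floor 6 mm above the counter, walls 5 mm. Origin: centre of underside, z up. The middle pockets start with the empty bottle and the mustard pot, in either order; the end pockets are free.
- bin: Small swing-lid bin, fixed, hollow, white with a grey lid, 160 x 160 mm, 200 mm high, left or right of the work. Origin: centre of the underside, z up. In the middle of the lid (x = y = 0, top at z = 200 mm) is a 100 x 100 mm opening, closed by the flap. Inner floor about 5 mm above the counter.
- bin_flap (a joint): Angle (rad) of the bin's flap, a 96 x 96 mm grey plate filling the opening, hinged on the opening's edge at x = +50 mm of the bin (hinge along the bin's y). 0 = shut, level with the lid; pushed from above it swings down into the bin to at most 1.45, against a light spring (under 1 N at its middle) that shuts it again.
- empty_bottle: Empty sauce bottle without cap: brown glass, round body 50 mm across up to 88 mm, shoulder, then an open neck 26 mm across; 106 mm high in all, about 140 g. Origin: centre of the underside, z up along the bottle. It starts standing in a middle pocket of the rack.
- full_bottle: Full sauce bottle: the same brown glass body, 50 mm across up to 88 mm, with a black cap 34 mm across carrying a short spout; 111 mm high in all, about 270 g. Origin: centre of the underside, z up. Starts standing on the counter beyond the rack.
- mill: Pale wooden pepper mill with a waist, 121 mm high: foot 46 mm across up to 30 mm, waist 31 mm across at about 60 mm, cylindrical head 42 mm across from 84 to 108 mm, small steel knob on top. Origin: centre of the underside, z up. Starts standing on the counter beyond the rack. About 160 g.
- shaker: Salt shaker, white ceramic cylinder 42 mm across with a domed steel cap; 85 mm high, body straight up to 74 mm. Origin: centre of the underside, z up. Starts standing on the counter beyond the rack. About 120 g.
- pot: Mustard pot: open steel cup 56 mm across and 62 mm high, wall 3 mm (mouth 50 mm across). Origin: centre of the underside, z up. Stands in a middle pocket of the rack and stays there.
- pot_lid: Lid of the mustard pot: steel disc 60 mm across with a black knob on top, 18 mm across, from 13 to 30 mm above the lid's origin. Under the disc (underside 8 mm above the origin) is a plug 37 mm across that goes inside the pot's mouth. Origin: centre of the plug's underside, z up. Starts right way up on the counter beyond the rack. About 50 g.
- cabbage: Half a cabbage, pale green dome 158 mm across and 77 mm high, lying cut face down on a white chopping board (12 mm thick) on the side away from the bin. Origin: centre of its cut face. To be left alone.
Things that resemble listed ones, but are neither listed nor needed, are in the scene too. What is shaped like the shaker but green or yellow is not meant.

How it is judged:
By the outcome, as a careful person would: the job done as asked, in the order asked, and still so for the second after the job is handed in, with the robot touching nothing.
It also fails if it takes over 122 s, if anything falls off the work surface, if the arm or the gripper's body presses on something with over 40 N, if the wrist force passes 120 N, or if a joint passes its speed limit or range.

## Working session

There is one attempt and no reset: what is moved stays moved. The work goes in short steps, each a Python script; the robot and the scene stay as the last script left them, time stands still between calls to the robot, and variables do not carry over. Pictures are saved under pics/ and viewed, on a budget of 14 in all, crops included, one or two more only if the job needs it, and the job is handed in when it is done.

```bash
mkdir -p pics; ls
python3 - <<'E'
from plant import robot
import cv2,numpy as np
for n in("scene","top"):
    f=robot.grab_frame(n); np.savez(f"pics/{n}0.npz",**f)
    cv2.imwrite(f"pics/{n}0.png",f["image"][:,:,::-1])
    print(n,f["fx"],f["cx"],f["cy"],(-f["R"].T@f["t"]).round(3),f["R"].round(3).tolist())
print(robot.nose_length,robot.sense())
E
```

```text
pics
scene 468.55699212313147 320.14951951248514 234.6309374147446 [ 1.128 -0.339  0.941] [[0.543, 0.84, -0.016], [0.664, -0.441, -0.604], [-0.514, 0.317, -0.797]]
top 508.6149823072918 315.62765627783097 244.91763239132888 [0.414 0.005 1.321] [[0.016, -1.0, 0.018], [-0.988, -0.019, -0.153], [0.153, -0.015, -0.988]]
0.011 {'t': 0.1, 'joint_pos': array([-1.13790434,  0.4693798 , -0.04858085,  1.53358438,  0.02411688,
        1.14101982, -0.08224947]), 'joint_velocities': array([-0.00138226, -0.00038155,  0.0009217 , -0.0044686 , -0.00087434,
       -0.00159414,  0.00156358]), 'effort': array([ 7.62791005e-04, -5.11512029e+01, -4.70556272e-02, -2.38393056e+01,
        1.08112363e-02,  4.32761764e-03,  1.31536271e-05]), 'tcp_pos': array([0.30051785, 0.60383605, 0.2413493 ]), 'tcp_rot': array([3.14150695e+00, 1.80318536e-03, 1.10907849e+00]), 'wrist_force': array([0.79037146, 0.50569563, 0.07915609]), 'torque': array([ 0.02157095,  0.02005065, -0.02297193]), 'opening': 0.9999902095665423}
```

View pics/top0.png

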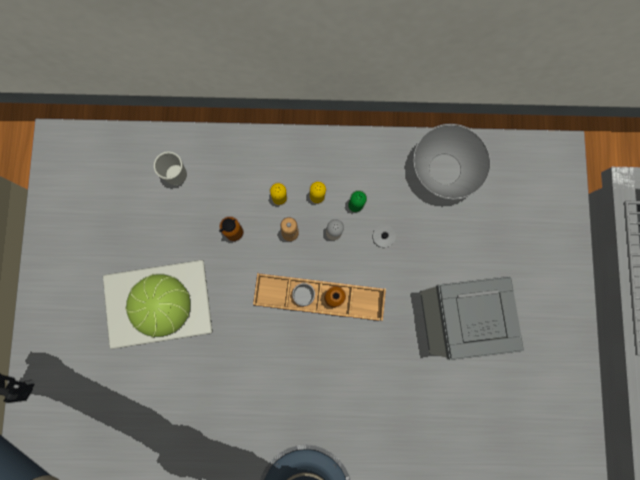

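View pics/scene0.png

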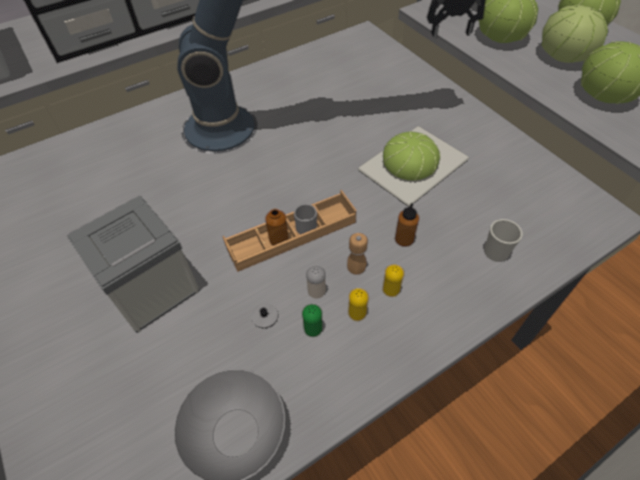

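The top view shows the rack from (257,290) to (384,304), with the pot at (303,295) and the empty bottle at (336,296). The full bottle is at (231,228), mill (289,228), shaker (335,229), lid (384,236) and bin lid centre (482,317). Next I fit positions from the depth data.

```bash
cat > h.py <<'E'
import numpy as np, cv2
from scipy.optimize import least_squares
def cloud(f):
    v,u=np.mgrid[0:480,0:640]; z=np.asarray(f["range_z"],float)
    P=np.stack([(u-f["cx"])/f["fx"]*z,(v-f["cy"])/f["fy"]*z,z],-1)
    W=(P-f["t"])@f["R"]; W[z==0]=np.nan
    return W
def pix(f,u,v,h):   # world point at height h
    r=f["R"].T@np.array([(u-f["cx"])/f["fx"],(v-f["cy"])/f["fy"],1]); c=-f["R"].T@f["t"]
    return c+r*(h-c[2])/r[2]
def near(Ws,c,rad,z0,z1):
    P=np.concatenate([W.reshape(-1,3) for W in Ws]); 
    return P[(np.hypot(P[:,0]-c[0],P[:,1]-c[1])<rad)&(P[:,2]>z0)&(P[:,2]<z1)]
def circ(P,c,r):
    s=least_squares(lambda q:np.hypot(P[:,0]-q[0],P[:,1]-q[1])-r,c[:2],loss="soft_l1",f_scale=.002)
    return s.x, np.sqrt(np.mean(s.fun**2)), len(P)
E
python3 - <<'E'
from h import *
fs={n:dict(np.load(f"pics/{n}0.npz")) for n in("top","scene")}
T=fs["top"];W=[cloud(fs["top"]),cloud(fs["scene"])]
for n,u,v,h,r,z0,z1,R in [("full",231,228,.09,.025,.015,.08,.045),("mill",289,225,.1,.021,.086,.106,.045),("millfoot",289,230,.04,.023,.008,.03,.045),("shaker",335,228,.07,.021,.01,.07,.04),("empty",336,296,.1,.025,.055,.085,.04),("pot",303,295,.06,.028,.05,.063,.04),("lid",384,238,.01,.03,.004,.016,.045),("knob",384,236,.02,.009,.018,.028,.02)]:
    c=pix(T,u,v,h)
    for k,w in (("top",W[:1]),("scn",W[1:]),("both",W)):
        P=near(w,c,R,z0,z1); 
        if len(P)>3: print(n,k,c[:2].round(3),circ(P,c,r)[0].round(4),round(circ(P,c,r)[1],4),len(P),"ctr",((P.max(0)+P.min(0))/2).round(4),P[:,2].max().round(3))
# rack rim, bin top
for n,u,v,R,z0,z1 in [("rack",320,297,.19,.034,.056),("bin",482,317,.13,.19,.21)]:
    c=pix(T,u,v,(z0+z1)/2)
    for k,w in (("top",W[:1]),("scn",W[1:]),("both",W)):
        P=near(w,c,R,z0,z1).astype(np.float32)
        print(n,k,cv2.minAreaRect(P[:,:2].copy()),np.median(P[:,2]),len(P))
for k,box in (("top",(205,160,420,330)),("scene",(215,170,455,350))):
    a=fs[k]["image"][box[1]:box[3],box[0]:box[2],::-1]
    cv2.imwrite(f"pics/{k}0c.png",cv2.resize(a,None,fx=3.3,fy=3.3,interpolation=cv2.INTER_CUBIC))
E
```

```text
full top [0.642 0.194] [0.6496 0.1999] 0.0005 106 ctr [0.6419 0.1966 0.0479] 0.08
full scn [0.642 0.194] [0.6485 0.2019] 0.0011 344 ctr [0.6549 0.1952 0.0475] 0.08
full both [0.642 0.194] [0.6485 0.2015] 0.0012 450 ctr [0.6501 0.1966 0.0475] 0.08
mill top [0.651 0.052] [0.6505 0.0531] 0.0004 26 ctr [0.6391 0.0537 0.0965] 0.106
mill scn [0.651 0.052] [0.6493 0.0554] 0.0008 101 ctr [0.6548 0.0512 0.096 ] 0.106
mill both [0.651 0.052] [0.6495 0.0552] 0.001 127 ctr [0.6505 0.0532 0.0961] 0.106
millfoot top [0.649 0.054] [0.6507 0.0529] 0.0033 32 ctr [0.6365 0.046  0.0191] 0.03
millfoot scn [0.649 0.054] [0.6492 0.0555] 0.0009 103 ctr [0.6557 0.0508 0.019 ] 0.03
millfoot both [0.649 0.054] [0.6495 0.0552] 0.0021 135 ctr [0.6504 0.046  0.019 ] 0.03
shaker top [ 0.651 -0.063] [ 0.6537 -0.0622] 0.0004 59 ctr [ 0.644  -0.0598  0.0405] 0.07
shaker scn [ 0.651 -0.063] [ 0.6524 -0.0598] 0.0007 246 ctr [ 0.6594 -0.0629  0.0399] 0.069
shaker both [ 0.651 -0.063] [ 0.6527 -0.0601] 0.001 305 ctr [ 0.6534 -0.0614  0.04  ] 0.07
empty top [ 0.48  -0.065] [ 0.4817 -0.0634] 0.0001 13 ctr [ 0.4722 -0.0547
[... 1073 characters left out ...]
2137), 83.98375701904297) 0.03911404 891
rack scn ((0.5546764135360718, -0.03160369396209717), (0.3249019682407379, 0.22896574437618256), 84.28923034667969) 0.038875617 1242
rack both ((0.55460125207901, -0.03235512971878052), (0.32641226053237915, 0.22896574437618256), 84.28923034667969) 0.038985424 2133
bin top ((0.43451374769210815, -0.37827640771865845), (0.16604624688625336, 0.16815924644470215), 7.654530048370361) 0.199485 5588
bin scn ((0.4358864426612854, -0.376579225063324), (0.16857029497623444, 0.16624213755130768), 7.542063236236572) 0.19921811 5549
bin both ((0.4357006847858429, -0.3777851164340973), (0.16884101927280426, 0.16829949617385864), 7.877151966094971) 0.19933037 11137
```

View pics/top0c.png

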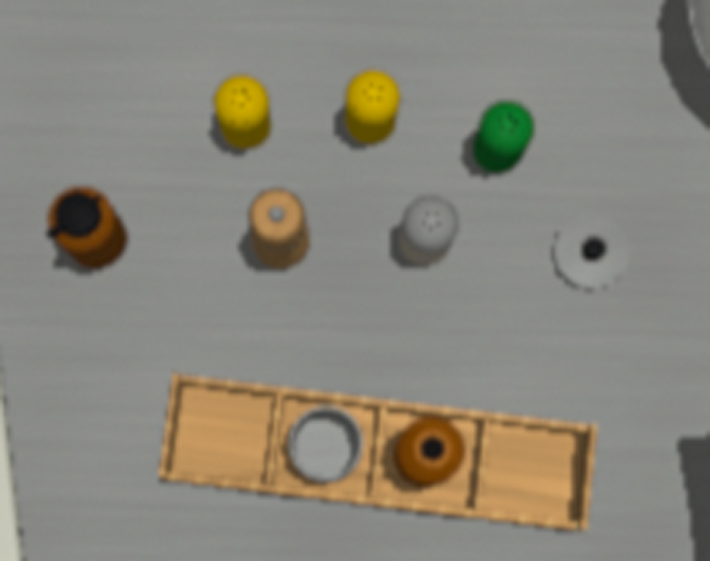

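Run:
```python
from h import *
fs={n:dict(np.load(f"pics/{n}0.npz")) for n in("top","scene")}
W=[cloud(fs["top"]),cloud(fs["scene"])]
for w in (W[:1],W[1:],W):
    P=np.concatenate([a.reshape(-1,3) for a in w]); P=P[(P[:,2]>.033)&(P[:,2]<.055)&(abs(P[:,0]-.483)<.075)&(abs(P[:,1]+.025)<.2)].astype(np.float32)
    r=cv2.minAreaRect(P[:,:2].copy()); print(r)
# profile of bottles: radius vs height in scene
for c in ((.4807,-.0612),(.6485,.2015),(.6495,.0552)):
    P=near(W[1:],c,.045,.05,.13); r=np.hypot(P[:,0]-c[0],P[:,1]-c[1])
    print([(h,round(float(np.median(r[abs(P[:,2]-h/1e3)<.003]))*1e3) if False else round(float(np.median(r[abs(P[:,2]-h/1e3)<.003])*1e3,),0) if (abs(P[:,2]-h/1e3)<.003).any() else None) for h in range(70,125,6)])
a=cv2.resize(fs["top"]["image"][265:370,405:535,::-1],(600,485),interpolation=cv2.INTER_CUBIC)
b=cv2.resize(fs["scene"]["image"][190:335,60:215,::-1],(518,485),interpolation=cv2.INTER_CUBIC)
cv2.imwrite("pics/bin.png",cv2.resize(np.hstack([a,b]),(800,347)))
```

```text
((0.48269224166870117, -0.02587704360485077), (0.32484671473503113, 0.08034419268369675), 83.98375701904297)
((0.4830050468444824, -0.024469777941703796), (0.32506632804870605, 0.08488763868808746), 84.4268798828125)
((0.48293372988700867, -0.02520047128200531), (0.3265346586704254, 0.08488763868808746), 84.4268798828125)
[(70, 25.0), (76, 25.0), (82, 25.0), (88, 25.0), (94, 24.0), (100, 19.0), (106, 14.0), (112, 10.0), (118, 8.0), (124, None)]
[(70, 25.0), (76, 25.0), (82, 25.0), (88, 24.0), (94, 20.0), (100, 17.0), (106, 15.0), (112, 11.0), (118, None), (124, None)]
[(70, 17.0), (76, 18.0), (82, 21.0), (88, 21.0), (94, 21.0), (100, 21.0), (106, 20.0), (112, 15.0), (118, 11.0), (124, 3.0)]
```

View pics/bin.png

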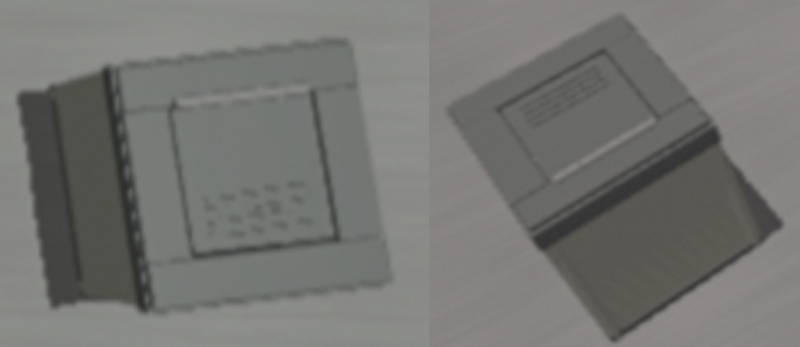

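The left half of the crop is the top view: a bright hinge pin runs along the far (+x) edge of the flap at (175–310, 95), and the ridges are at the near edge. So the bin's x points along world +x, yaw about +7.7°. The first move is taking out the empty bottle.

```bash
cat >> h.py <<'E'
from plant import robot
RY=-0.101; RC=np.array([.4828,-.0252])
def pocket(y): return RC+y*np.array([-np.sin(RY),np.cos(RY)])
def ori(p,yaw):
    q=np.array(robot.sense()["joint_pos"]); best=None
    for k in (-2,-1,0,1,2):
        o=[np.pi,0,yaw+k*np.pi]; s=robot.inverse_kinematics(list(p),o)
        if s is not None:
            d=np.abs(np.array(s)-q).max()
            if best is None or d<best[0]-.01: best=(d,o)
    return best[1]
def go(x,y,z,yaw): robot.goto([x,y,z],ori([x,y,z],yaw))
def line(x=None,y=None,z=None,vel=.2,N=None):
    p=np.array(robot.sense()["tcp_pos"])
    for i,v in enumerate((x,y,z)):
        if v is not None: p[i]=v
    return robot.move_straight(list(p),vel=vel,contact_N=N)
def st(m=""):
    s=robot.sense(); print(m,"t%.1f"%s["t"],s["tcp_pos"].round(4),"yaw%.2f"%s["tcp_rot"][2],"op%.3f"%s["opening"],"F",s["wrist_force"].round(1))
def shot(n,name):
    f=robot.grab_frame(n); np.savez(f"pics/{name}.npz",**f); cv2.imwrite(f"pics/{name}.png",f["image"][:,:,::-1]); return f
E
python3 - <<'E'
from h import *
x,y=.4812,-.0622
go(x,y,.20,RY); st("above")
line(z=.067,vel=.15); st("down")
robot.grip(0.3,40); st("grip")
line(z=.31,vel=.25); st("up")
f=shot("scene","s1")
E
```

```text
above t2.6 [ 0.4817 -0.0611  0.2   ] yaw-0.10 op0.997 F [ 0.6  0.3 -0.1]
down t3.6 [ 0.4823 -0.0612  0.0676] yaw-0.10 op0.998 F [ 0.  -0.2  1. ]
grip t4.0 [ 0.4818 -0.061   0.0678] yaw-0.10 op0.582 F [-2.   0.3  5.2]
up t5.1 [ 0.4808 -0.0609  0.3086] yaw-0.10 op0.577 F [-0.4  0.5 -2.1]
```

View pics/s1.png

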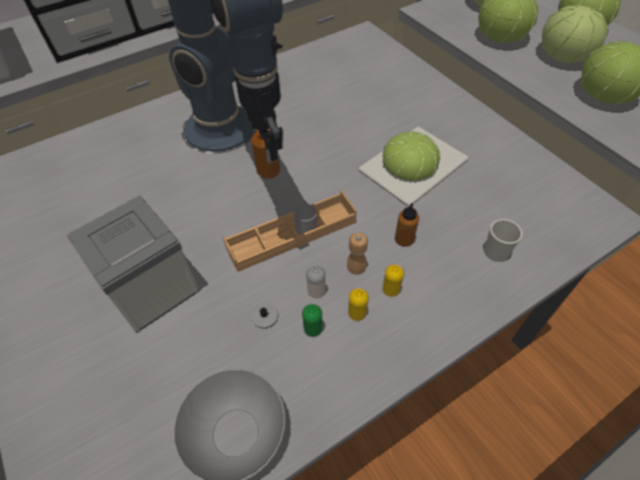

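The picture shows the empty bottle held upright at (265,150), with the rack pocket empty at (285,225). Next I push it through the flap.

Run:
```python
from h import *
x,y=.424,-.379
go(x,y,.31,.133+np.pi/2); st("over bin")
print(line(x=x,y=y,z=.157,vel=.12,N=20)); st("in")
robot.grip(.70); robot.sleep(.4); st("rel")
line(z=.30,vel=.25); st("up")
shot("top","t2")
f=shot("scene","s2")
i=f["image"][170:350,30:230,::-1]; g=robot.grab_frame("top")["image"][230:410,380:580,::-1]
cv2.imwrite("pics/b2.png",cv2.resize(np.hstack([i,g]),(800,360)))
```

```text
over bin t6.4 [ 0.4253 -0.3772  0.3095] yaw-1.43 op0.580 F [-0.2 -0.3 -1.9]
True
in t7.5 [ 0.4232 -0.3781  0.1649] yaw-1.44 op0.579 F [-1.7  1.3  7.9]
rel t8.2 [ 0.4235 -0.3803  0.1651] yaw-1.44 op0.703 F [ 1.4 -5.5  3.5]
up t8.9 [ 0.4233 -0.3792  0.2986] yaw-1.44 op0.701 F [ 0.3 -0.8 -0.1]
```

View pics/b2.png

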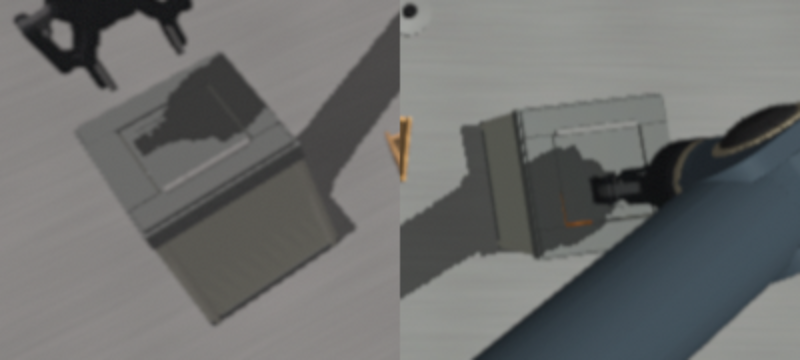

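The left crop shows the flap apparently shut. The right crop shows brown through the gap at the flap corner (575,223). I'll move on above the full bottle so the arm clears the view, then check the bin closely.

Run:
```python
from h import *
robot.grip(1.0)
go(.649,.2008,.17,np.pi/2); st("above full")
f=shot("top","t3"); s=robot.grab_frame("scene")
W=[cloud(f),cloud(s)]
c=np.array([.435,-.3775]); a=.133
for w in W:
    P=w.reshape(-1,3); d=P[:,:2]-c; bx=d@[np.cos(a),np.sin(a)]; by=d@[-np.sin(a),np.cos(a)]
    for k in np.arange(-.045,.046,.015):
        print([round(float(np.nanmedian(P[(abs(bx-k)<.006)&(abs(by-j)<.008),2]))*1e3) for j in np.arange(-.045,.046,.015)])
    print()
i=f["image"][265:375,405:535,::-1]; cv2.imwrite("pics/b3.png",cv2.resize(i,(780,660))[:600])
```

```text
above full t11.7 [0.6494 0.1989 0.1706] yaw-1.57 op0.999 F [ 0.4  0.4 -0. ]
[198, 199, 199, 199, 199, 198, 199]
[198, 199, 199, 199, 199, 199, 200]
[198, 199, 200, 199, 199, 200, 199]
[199, 199, 199, 198, 200, 199, 199]
[198, 199, 199, 199, 199, 199, 199]
[198, 198, 198, 199, 199, 198, 199]
[199, 201, 199, 200, 200, 200, 200]

[198, 199, 198, 199, 198, 198, 198]
[199, 199, 199, 199, 200, 199, 199]
[199, 199, 199, 199, 199, 199, 199]
[199, 198, 199, 199, 198, 199, 199]
[199, 198, 199, 199, 199, 199, 199]
[199, 198, 199, 199, 199, 199, 199]
[200, 199, 199, 200, 200, 199, 199]
```

View pics/b3.png

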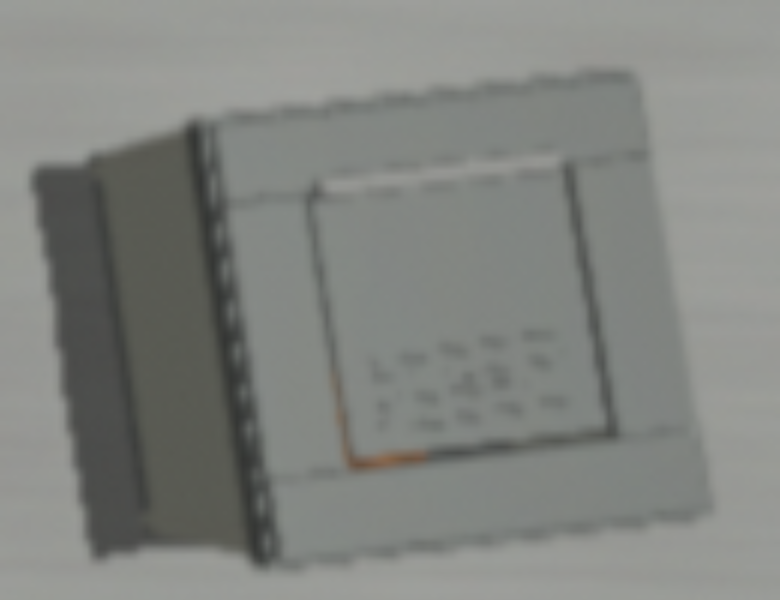

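The flap is flush at 198–200 mm everywhere, and brown glass shows only through the gap at (345,455), so the bottle is inside the bin. Next is the full bottle, then the mill.

```bash
cat >> h.py <<'E'
def pick(x,y,z,yaw,up,force=45,op=1.0,close=.2,above=True):
    if above: robot.grip(op); go(x,y,up,yaw)
    line(x=x,y=y,z=z,vel=.15); robot.grip(close,force); st("grip"); g=robot.sense()["tcp_pos"].copy(); line(z=up,vel=.2); st("up"); return g
def place(x,y,z,yaw,up,rel,N=4):
    go(x,y,up,yaw); line(x=x,y=y,vel=.1); line(z=z+.02,vel=.2)
    p=robot.sense()["tcp_pos"]; print("err",(p[:2]-[x,y]).round(4))
    print(line(x=x,y=y,z=z-.004,vel=.05,N=N)); st("set")
    robot.grip(rel); robot.sleep(.15); line(z=up,vel=.25); st("away")
E
python3 - <<'E'
from h import *
g=pick(.649,.2008,.062,np.pi/2,.205,50,above=False)
x,y=pocket(-.04); place(x,y,g[2]+.006,RY,.205,.85)
f=shot("scene","s4"); W=cloud(f)
P=near([W],(x,y),.045,.05,.085); print(x,y,circ(P,(x,y),.025))
cv2.imwrite("pics/c4.png",cv2.resize(f["image"][150:350,200:460,::-1],(780,600)))
E
```

```text
grip t13.1 [0.6497 0.2005 0.0632] yaw-1.57 op0.574 F [-1.  -0.4  6.2]
up t14.0 [0.6485 0.2009 0.2032] yaw-1.57 op0.574 F [ 0.   0.3 -2.8]
err [ 0.0013 -0.    ]
True
set t16.6 [ 0.4785 -0.0645  0.0686] yaw3.04 op0.569 F [-1.7  0.7  5.5]
away t17.8 [ 0.4775 -0.0635  0.204 ] yaw3.04 op0.851 F [-0.3 -0.5 -1. ]
0.4787668651708173 -0.06499615337503906 (array([ 0.47945967, -0.05869903]), np.float64(0.0009521552548199568), 189)
```

View pics/c4.png

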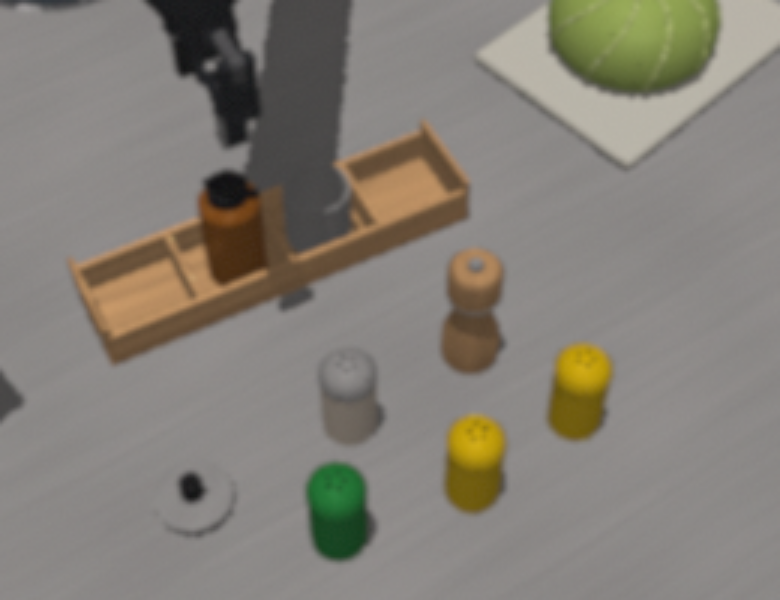

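The full bottle stands upright in its pocket at (232,230); the pot is unmoved at (320,215). Next come the mill and shaker.

Run:
```python
from h import *
g=pick(.650,.0542,.090,np.pi/2,.235,45)
x,y=pocket(.12); place(x,y,g[2]+.006,RY,.235,.85)
g=pick(.653,-.0610,.050,np.pi/2,.205,40)
x,y=pocket(-.12); place(x,y,g[2]+.006,RY,.205,.85)
f=shot("scene","s5"); W=cloud(f)
for c,r,z0,z1 in ((pocket(.12),.021,.093,.112),(pocket(-.12),.021,.045,.075),(pocket(-.04),.025,.05,.085),(pocket(.04),.028,.05,.067)):
    print(c,circ(near([W],c,.04,z0,z1),c,r))
cv2.imwrite("pics/c5.png",cv2.resize(f["image"][150:350,200:460,::-1],(780,600)))
```

```text
grip t20.8 [0.6505 0.054  0.0907] yaw-1.57 op0.475 F [-0.1 -0.5  4.7]
up t21.7 [0.6493 0.0543 0.2333] yaw-1.57 op0.478 F [-0.4  0.8 -1.8]
err [ 0.0013 -0.0001]
True
set t24.2 [0.4958 0.0944 0.0965] yaw-0.10 op0.474 F [0.4 0.1 4. ]
away t25.5 [0.4938 0.0941 0.2339] yaw-0.10 op0.853 F [-0.4 -0.9 -0.5]
grip t28.4 [ 0.6534 -0.0613  0.0506] yaw-1.57 op0.482 F [-0.1  0.   3.8]
up t29.3 [ 0.6524 -0.0608  0.2034] yaw-1.57 op0.486 F [ 0.3  0.6 -1.7]
err [ 0.001  -0.0005]
True
set t32.0 [ 0.4705 -0.1444  0.0561] yaw3.04 op0.482 F [-1.3  1.1  5.4]
away t33.3 [ 0.4697 -0.1431  0.204 ] yaw3.04 op0.855 F [-0.4  0.3 -0.8]
[0.4948994  0.09418846] (array([0.49859311, 0.09469125]), np.float64(0.0011982437697016192), 90)
[ 0.4707006  -0.14458846] (array([ 0.47144912, -0.13948182]), np.float64(0.006252540180852852), 138)
[ 0.47876687 -0.06499615] (array([ 0.47946631, -0.05863678]), np.float64(0.0009964929082780587), 190)
[0.48683313 0.01459615] (array([0.48739495, 0.01470693]), np.float64(0.0022270284324953224), 195)
```

View pics/c5.png

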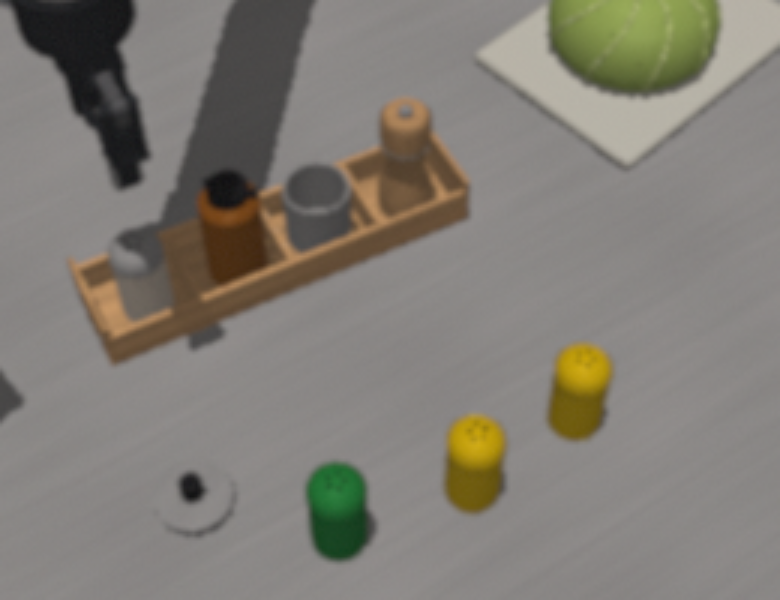

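The row reads mill (405,160), open pot (318,205), bottle (230,225), shaker (140,270), all upright. Now I refine the lid and pot centres and place the lid.

Run:
```python
from h import *
robot.grip(.5); go(.642,-.06,.2,np.pi/2)   # clear the view
f=shot("top","t6"); s=shot("scene","s6"); W=[cloud(f),cloud(s)]
def mec(w,c,R,z0,z1):
    P=near([w],c,R,z0,z1).astype(np.float32); (q,r)=cv2.minEnclosingCircle(P[:,:2].copy()); return np.array(q),r,len(P)
L=[];Q=[]
for w in W:
    a=mec(w,(.643,-.193),.05,.008,.017); b=mec(w,(.487,.0145),.036,.061,.072); print(a,b); L.append(a[0]);Q.append(b[0])
l=np.mean(L,0);q=np.mean(Q,0); print(l,q); np.save("lq.npy",[l,q])
```

```text
(array([ 0.64522719, -0.19373471]), 0.03032556176185608, 323) (array([0., 0.]), 0.0, 0)
(array([ 0.64553857, -0.19166294]), 0.030873978510499, 447) (array([0.51428199, 0.01897701]), 0.007597416173666716, 7)
[ 0.64538288 -0.19269882] [0.25714099 0.00948851]
```

Run:
```python
from h import *
x,y=.6454,-.1927
go(x,y,.12,np.pi/2); line(x=x,y=y,z=.05,vel=.15)
print(line(x=x,y=y,z=.025,vel=.06,N=6)); st("at")
robot.grip(0.05,30); st("grip"); g=robot.sense()["tcp_pos"].copy(); line(z=.19,vel=.2); st("up")
px,py=.4868,.0140
go(px,py,.19,RY); line(x=px,y=py,z=.125,vel=.15); st("over pot")
# lid origin was at 0; seated origin = .006+.062-.008=.060
print(line(x=px,y=py,z=g[2]+.060-.004,vel=.05,N=4)); st("set"); print("expected z",g[2]+.060)
f=shot("scene","s7"); 
cv2.imwrite("pics/c7.png",cv2.resize(f["image"][150:290,220:400,::-1],(720,560),interpolation=cv2.INTER_CUBIC))
```

```text
False
at t36.8 [ 0.6453 -0.1928  0.0247] yaw-1.57 op0.501 F [-0.2 -0.1 -0. ]
grip t37.2 [ 0.6458 -0.1929  0.0255] yaw-1.57 op0.193 F [0.1 0.9 1.6]
up t38.2 [ 0.6449 -0.1923  0.1886] yaw-1.57 op0.192 F [-0.8 -0.5 -1.4]
over pot t39.8 [0.4876 0.0134 0.1251] yaw-0.10 op0.193 F [-0.2  0.1 -0.6]
True
set t40.5 [0.4863 0.014  0.0854] yaw-0.10 op0.193 F [-0.3  0.1  5.8]
expected z 0.08549033821919708
```

View pics/c7.png

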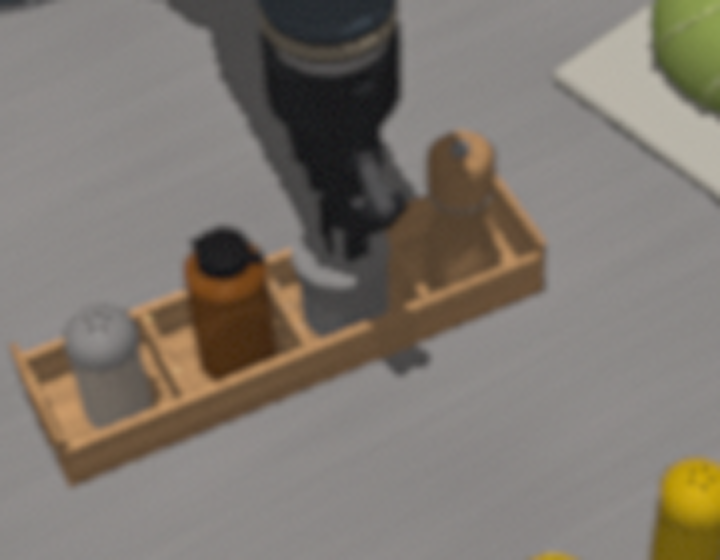

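The lid sits on the pot at (345,275), and contact came at exactly the expected height. I release, retreat and check.

Run:
```python
from h import *
robot.grip(.45); robot.sleep(.2); line(z=.25,vel=.2); go(.45,.30,.3,RY); robot.sleep(.3); st()
f=shot("scene","s8"); t=shot("top","t8"); W=[cloud(f),cloud(t)]
for n,w in zip(("scn","top"),W):
    P=near([w],pocket(.04),.034,.07,.08); print(n,"lid disc z",np.percentile(P[:,2],[5,50,95]).round(4),cv2.minEnclosingCircle(P[:,:2].astype(np.float32)))
    for nm,c,z in(("full",pocket(-.04),.117),("mill",pocket(.12),.127),("shk",pocket(-.12),.091)): print(nm,near([w],c,.04,.02,.2)[:,2].max().round(3),z)
cv2.imwrite("pics/c8.png",np.hstack([cv2.resize(f["image"][170:290,210:370,::-1],(400,300),interpolation=cv2.INTER_CUBIC),cv2.resize(t["image"][240:360,240:400,::-1],(400,300),interpolation=cv2.INTER_CUBIC)]))
```

```text
t43.5 [0.4504 0.299  0.3   ] yaw-0.10 op0.450 F [ 0.3 -0.1 -0.7]
scn lid disc z [0.0703 0.0726 0.0757] ((0.4885826110839844, 0.014720973558723927), 0.030390143394470215)
full 0.119 0.117
mill 0.127 0.127
shk 0.094 0.091
top lid disc z [0.0704 0.0728 0.0767] ((0.48842936754226685, 0.01236281730234623), 0.029727574437856674)
full 0.12 0.117
mill 0.128 0.127
shk 0.097 0.091
```

View pics/c8.png

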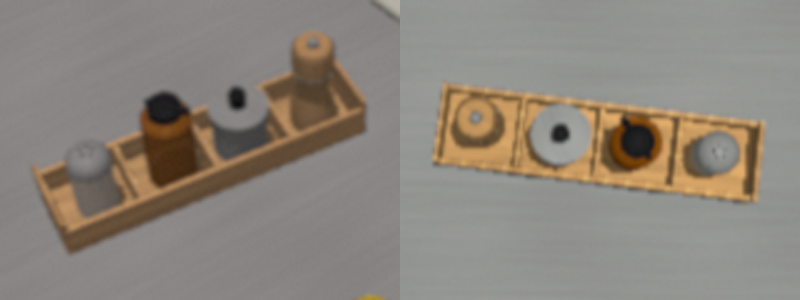

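The picture shows the row of mill, lidded pot, bottle and shaker, all upright and in their pockets. The shaker's top height is the one odd number, so I compare it with its starting reading.

Run:
```python
from h import *
for n,a,b in(("top","top0","t8"),("scn","scene0","s8")):
    for m,c in((a,(.653,-.061)),(b,pocket(-.12))):
        P=near([cloud(dict(np.load(f"pics/{m}.npz")))],c,.03,.06,.2); print(n,m,np.sort(P[:,2])[-8:].round(4),circ(near([cloud(dict(np.load(f"pics/{m}.npz")))],c,.03,.05,.07),c,.021)[:2])
```

```text
top top0 [0.0877 0.0886 0.0886 0.0888 0.0891 0.0895 0.0896 0.0901] (array([ 0.65363513, -0.06229358]), np.float64(0.00029586269811337406))
top t8 [0.0943 0.0943 0.0943 0.0946 0.0946 0.0953 0.0965 0.0966] (array([ 0.47232511, -0.14113783]), np.float64(0.00015653883316987986))
scn scene0 [0.0874 0.0874 0.0875 0.0877 0.0879 0.0883 0.0885 0.0888] (array([ 0.65245627, -0.0600079 ]), np.float64(0.0007025175967539565))
scn s8 [0.0931 0.0933 0.0933 0.0935 0.0935 0.0936 0.0938 0.0941] (array([ 0.4715108 , -0.13909175]), np.float64(0.0010028623554093096))
```

The shaker's top rose by 6 mm, which matches the pocket floor, so it is seated. I hand in the job.

```bash
python3 -c "
from plant import robot
robot.close_job()"
```

```text
the job is handed in; nothing more can be done
```

The condiment rack is made up as asked and the job was handed in at about 43.5 s of the 122 s allowed. It gave no verdict.

- **Order of work:** I pushed the empty bottle through the bin flap and stood the full bottle in its pocket. The mill and shaker followed, and the lid went on the pot last.
- **Last pictures and depth checks:** the row runs mill, lidded pot, bottle, shaker. All four stand upright in their pockets, and the lid is level and seated at the expected height, within about 2 mm of the pot's centre. The bottle stayed upright throughout, and the pot stayed in its pocket. I made no move near the cabbage, but the last check did not cover it.
- **Bin:** the flap shut flush again. The empty bottle inside shows only as brown glass through the gap at the flap's edge. My push into the bin stopped about 8 mm short, at a 20 N contact limit whose cause I did not identify; the bottle still dropped in when released.
- **Shaker height:** its top first read 3–6 mm too high. It had risen by about the 6 mm thickness of the pocket floor from its starting reading, so it is seated.

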